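# Load the dish insert on the microscope stage and click its hold-down clamp shut

## Task

Take the aluminium insert that carries the covered dish, keep it level, and set it down without dropping it into the round recess of the black microscope stage, flat and fully home. Then turn the red knob of the hold-down clamp clockwise (seen from above) until it clicks over and the clamp stays locked with its foot over the insert's rim. Leave the other things on the table where they are.

Things in the scene. Friction and masses are not known exactly. Their poses are not given: they have to be found in the camera images.
- insert: Loose aluminium disc, 108 mm across, 6 mm thick, about 160 g, flat on the card (3 mm thick). In its middle a black round holder, 56 mm across, solid for gripping, 6 to 22 mm above the disc's underside, with the dish's clear lid (to 26 mm). Grip the holder across from above, fingertips just above the disc; yaw does not matter. Origin: centre of the disc's underside, z up.
- stage: The fixed microscope stage: black plate on four feet, its top 50 mm above the table. Origin: on the table under the centre of the round recess, z up. In this frame the plate spans x -115 to +95 mm and y -95 to +95 mm and the clamp's axis stands at x = -82 mm, y = 0. Screw heads near the corners rise 3 mm.
- stage_seat (a point): Centre of the floor of the stage's round recess, 44 mm above the table; axes as stage. The recess has a pale floor, is 110.6 mm across (2.6 mm wider than the insert; edge chamfered 1.5 mm) and 6 mm deep: when home, the insert's underside lies on this point and its disc is flush with the plate's top.
- clamp (a joint): Clamp angle, rad, clockwise from above; starts open, 0 to 0.6. The arm points 140 deg anticlockwise of stage +x at 0, and along stage +x, foot over the insert, at the 2.45 hard stop. Below 1.45 it turns easily (0.06 N m) and stays put; from 1.5 a sprung detent resists (0.3 N m) and drives it back to about 1.5 if let go. At 2.15 it goes over, clicks, snaps to 2.45 and stays.
- clamp_knob (a point): Grip point of the knob, on its upright axis, 80 mm above the table (fingertips then just clear the steel arm below, top at 58.5 mm, 13 mm wide). Knob: red fluted cylinder 32 mm across, 61 to 90 mm above the table; the white line on top points along the arm. Grip at any yaw; the turn needs a regrasp if the wrist turns only 1.5 rad.
- clamp_foot (a point): Underside centre of the clamp's black rubber foot, 13 mm across, 36 mm from the knob's axis at the end of the arm, 51.5 mm above the table: it swings over the insert only if that is fully home, and blocks the recess when it is over it.
- blank: Bystander: white plastic blank, a disc 108 mm across, 6 mm thick, with a knob 16 mm across and 12 mm high, on the card. It and the dish insert may lie in each other's place. Origin: centre of its underside.
- beaker: Bystander: glass beaker, 72 mm across, 95 mm high. Origin: centre of its foot.
- bottle: Bystander: white bottle with a blue cap, 60 mm across, 140 mm high. Origin: centre of its foot.
- forceps: Bystander: steel forceps lying flat, 118 mm long along x, 14 mm wide, 6 mm high. Origin: below the middle.
- spare_dish: Bystander: small clear lidded dish, 57 mm across, 15 mm high. Origin: centre of its underside.
- tip_box: Bystander: blue box of pipette tips with a clear lid, 122 x 82 x 66 mm. Origin: centre of its underside.
- driver: Bystander: yellow-handled screwdriver lying on the table, 170 mm long, along x. Origin: below the middle.
Things that resemble listed ones, but are neither listed nor needed, are in the scene too. Leave any brown or turquoise look-alike of the insert alone.

How it is judged:
On the way, in this order (a step that is already met when the one before it is completed fails the run):
1. the dish insert lies home in the stage's recess, the clamp still open (horizontal distance between insert and stage_seat below 0.003 m and z of insert in the frame of stage_seat below 0.0016 m and angle between insert's own z axis and vertical below 0.03 rad and value of joint clamp below 1.5 rad), for 0.2 s.
2. the clamp has been turned past its click and is locked over the insert (value of joint clamp above 2.35 rad), for 0.2 s.
At the end, for the whole second after the job is handed in: The dish insert rests in the stage's recess (centre within 3 mm, underside within 1.6 mm of the recess floor, tilt under 0.03 rad), the clamp is locked past its click (joint above 2.35 rad of 2.45) and everything is at rest (horizontal distance between insert and stage_seat below 0.003 m and z of insert in the frame of stage_seat below 0.0016 m and angle between insert's own z axis and vertical below 0.03 rad and value of joint clamp above 2.35 rad and linear speed of insert below 0.02 m/s and velocity of joint clamp below 0.05 rad/s); the robot touches nothing.
It fails at once if the dish insert is tipped by more than 0.35 rad (angle between insert's own z axis and vertical above 0.35 rad).
It fails at once if the dish insert is dropped or thrown: it moves faster than 0.6 m/s with no finger on it (linear speed of insert above 0.6 m/s and contact force between the fingers and insert below 0.05 N).
It fails at once if one of the other things on the table is shifted by more than 30 mm (distance of any of blank, beaker, bottle, forceps, spare_dish, tip_box, driver from where it was at the start of the episode above 0.03 m).
It also fails if it takes over 59 s, if anything falls off the work surface, if the arm or the gripper's body presses on something with over 40 N, if the wrist force passes 120 N, or if a joint passes its speed limit or range.

## Robot

A 6-joint arm with a two-finger parallel gripper is mounted at the origin on the work surface. World frame = base frame: x ahead of the robot, y to its left, z up, the work surface at z = 0. Lengths are in m, angles in rad, forces in N, time in s.
With the tool pointing down it reaches from about 0.25 to 0.775 m from the base axis. Payload 4 kg.
Tool frame: the origin (TCP) lies between the finger pads; the fingertips stand 11 mm ahead of it and the grasp point (between the pads) lies 8 mm behind it (robot.tip_extent is the z of the fingertips in the tool frame, in m); z points along the fingers, y is the line along which they close (so a half turn about z gives the same grasp; the last joint's range is limited). The gripper opens to 94 mm and grips with 3 to 60 N. Pads are 16 mm wide; open, the fingers measure 119 mm over their backs; the gripper's body (75 mm by 177 mm) begins 78 mm behind the grasp point.
Start: joints at [1.091, 0.087, 1.371, -0, 1.684, -0.103], TCP at [0.202, 0.511, 0.194] pointing down, gripper open.
Joint ranges: [-3.1, 3.1], [-0.76, 2.03], [0.27, 2.55], [-1.08, 4.22], [0.17, 2.65], [-2.57, 2.57]. Speed limits (rad/s): [2.79, 2.79, 3.14, 3.14, 3.14, 3.14].

## Interface

Orientations are given as [roll, pitch, yaw] about the fixed x, y, z axes, in that order (R = Rz(yaw) Ry(pitch) Rx(roll)).
In Python, from bench import robot, imaging gives the robot as it stands.
- The arm moves only by the shell command python3 -m pendant 'ROWS'. ROWS is JSON, a list of rows, each a list of 7 numbers: the shift along the world's x, y, z in cm, then the turn, a rotation vector about the world's x, y, z in degrees, then the opening, from 0 (shut) to 1 (fully open). In form: [[dx, dy, dz, ax, ay, az, jaw], ...]. A call has 1 to 8 rows; each row shifts and turns the commanded pose from where the row before left it; what a row does not reach is not made up. A row lasts 1/10 s, in which the tool goes at most 50 mm and 8.59 degrees, less where a joint would pass 70% of its speed; a pose out of reach is approached as far as the arm can. A call is refused whole if a number of a shift passes 5 or a number of a turn 8.59, either way. A call with a gripper value outside its range is refused whole. The fingers move at their own pace and stop on an object; the grip force is fixed at half the most. Time passes only in rows, so rows that do not move let the fingers close. It gives the time, the measured TCP pose, the force, the opening and the grip force at its end, in the units of the state.
- robot.get_obs(): the state, without advancing time (a new reading comes with each control period).
- imaging.snapshot(name): name is "scene" or "top"; returns the picture (400x640x3 uint8, red, green, blue); there is no depth.
- imaging.camera_params(name): a dict with "camera_matrix" (3x3 intrinsics, pixels), "R" (3x3) and "t" (3): a world point X has camera coordinates R X + t. Camera axes: x right, y down, z forward; pixel columns grow to the right and rows downward; lengths in m; the calibration is good to about 2 mm. A picture is of the moment at which its call begins. camera_params takes no time and is no camera call.
- robot.close_job(): hands the job in; it is judged then, once.
The state is a dict: "time": time; "joint_positions": joint angles; "qvel": joint speeds; "joint_torque": joint torques, N m; "tool_pos": TCP position; "ee_rot": TCP orientation; "wrist_force": force on the tool from outside, world axes, zero at the start; "wrist_torque": the same for the moment, N m; "width": finger opening in m; "finger_force": force on a finger pad.
Only numpy, scipy, OpenCV 4.12 (cv2) and the standard library are available. Lean on these libraries where they do the work, as an engineer would, in place of code of your own. Each camera call takes 0.05 s, during which the arm holds its last target. There are 200 camera calls.

## Working session

There is one attempt and no reset: what is moved stays moved. The work goes in short steps, Python scripts to look and compute and a shell command to move; the robot and the scene stay as the last step left them, time stands still between calls to the robot, and variables do not carry over. Pictures are saved under pics/ and viewed, at most 11 in all, crops included, and the job is handed in when it is done.

```bash
mkdir -p pics; ls; python3 - <<'E'
from bench import robot, imaging
import cv2
for n in("top","scene"):
    im=imaging.snapshot(n); cv2.imwrite(f"pics/{n}0.png",im[:,:,::-1])
    p=imaging.camera_params(n); print(n,p)
print(robot.get_obs())
E
```

```text
pics
top {'camera_matrix': array([[449.06470637,   0.        , 321.19775997],
       [  0.        , 449.06470637, 198.58340463],
       [  0.        ,   0.        ,   1.        ]]), 'R': array([[ 0.00786498, -0.99991099,  0.01077763],
       [-0.9933685 , -0.00904894, -0.11461738],
       [ 0.1147047 , -0.0098047 , -0.99335125]]), 't': array([-0.01238764,  0.52928591,  1.60194745])}
scene {'camera_matrix': array([[429.75012984,   0.        , 323.4534733 ],
       [  0.        , 429.75012984, 197.76406213],
       [  0.        ,   0.        ,   1.        ]]), 'R': array([[ 0.84781277,  0.53019521, -0.01032228],
       [ 0.39575084, -0.64554523, -0.65318652],
       [-0.35297987,  0.54969482, -0.75712668]]), 't': array([-0.44195595, -0.13326869,  1.45701763])}
{'time': 0.1, 'joint_positions': array([ 1.09089671e+00,  8.79105199e-02,  1.37205006e+00, -5.90087157e-07,
        1.68360899e+00, -1.03070810e-01]), 'qvel': array([ 0.00103616, -0.0009788 , -0.00446666,  0.00178924,  0.00101185,
       -0.00036559]), 'joint_torque': array([ 2.31462807e-03, -3.41252625e+01, -3.03301334e+01,  7.20246602e-02,
        3.04039638e-02, -9.96535437e-05]), 'tool_pos': array([0.20214261, 0.51096743, 0.19283208]), 'ee_rot': array([-3.13962617e+00, -2.02818207e-04,  2.76476358e+00]), 'wrist_force': array([ 0.50202119, -0.08637148, -0.11844801]), 'wrist_torque': array([-0.04183275, -0.00482342, -0.02655145]), 'finger_force': 0.0, 'width': 0.0941254317982156}
```

View pics/top0.png

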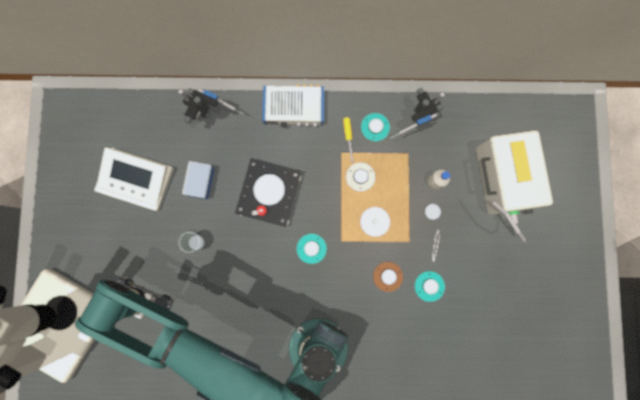

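View pics/scene0.png

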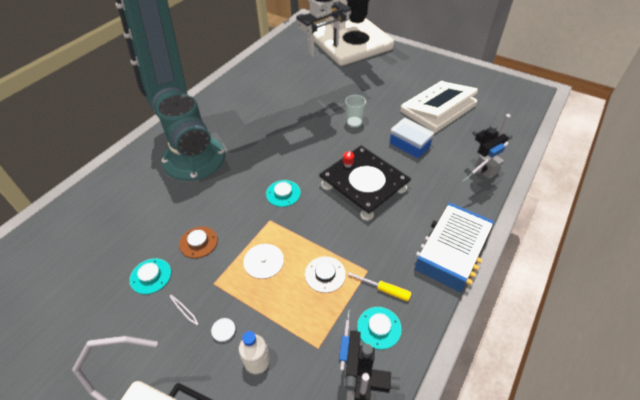

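The dish insert is the disc at top (361,176), since it has a black holder ring and a clear lid. The disc at (375,221) has only a small knob, so it is the blank. The turquoise and brown look-alikes are off the card. The stage is at (270,192) with its red knob at (262,211). I'll confirm in an enlarged crop.

```bash
python3 - <<'E'
import cv2, numpy as np
t=cv2.imread("pics/top0.png"); s=cv2.imread("pics/scene0.png")
def c(im,x,y,w,h,k): return cv2.resize(im[y:y+h,x:x+w],None,fx=k,fy=k,interpolation=cv2.INTER_CUBIC)
a=c(t,230,150,80,80,5)   # 400x400
b=c(t,335,145,80,60,5)[:300,:400]
d=c(s,310,140,105,75,4)[:300,:400]
e=c(s,290,245,80,60,5)
out=np.zeros((600,800,3),np.uint8)
out[:400,:400]=a; out[:300,400:]=b; out[300:600,400:]=e; 
out[400:600,:400]=cv2.resize(s[140:215,310:415],(280,200)) [:, :].copy() if 0 else cv2.copyMakeBorder(cv2.resize(s[140:215,310:415],(280,200)),0,0,0,120,cv2.BORDER_CONSTANT)
cv2.imwrite("pics/crop1.png",out)
E
```

```text
(no output)
```

View pics/crop1.png

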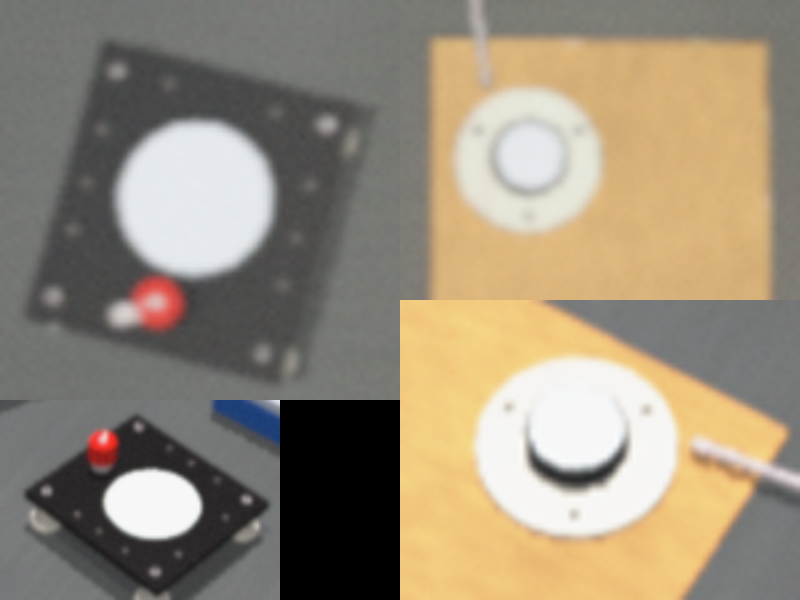

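```bash
cat > h.py <<'E'
import cv2, numpy as np
from bench import imaging
from scipy.optimize import fsolve
def par(n): p=imaging.camera_params(n); return p["camera_matrix"],p["R"],p["t"]
def proj(n,X):
    K,R,t=par(n); c=(R@np.atleast_2d(X).T).T+t; u=(K@c.T).T; return u[:,:2]/u[:,2:]
def back(n,uv,z):
    K,R,t=par(n); d=R.T@np.linalg.solve(K,[uv[0],uv[1],1]); o=-R.T@t; return (o+d*(z-o[2])/d[2])[:2]
a=np.linspace(0,2*np.pi,180,endpoint=False)
def circ(x,y,z,r): return np.c_[x+r*np.cos(a),y+r*np.sin(a),np.full(180,z)]
def cen(poly):
    m=cv2.moments((poly.astype(np.float32)).reshape(-1,1,2)); return np.array([m['m10'],m['m01']])/m['m00'],m['m00']
def outer(n,x,y,r,z0,z1):
    return cen(cv2.convexHull(proj(n,np.r_[circ(x,y,z0,r),circ(x,y,z1,r)]).astype(np.float32)))
def inter(n,x,y,r,z0,z1,r1):
    A=cv2.convexHull(proj(n,circ(x,y,z0,r)).astype(np.float32));B=cv2.convexHull(proj(n,circ(x,y,z1,r1)).astype(np.float32))
    return cen(cv2.intersectConvexConvex(A,B)[1])
def blob(im,box,f):
    x,y,w,h=box; k=8
    c=cv2.resize(im[y:y+h,x:x+w],None,fx=k,fy=k,interpolation=cv2.INTER_CUBIC)
    m=f(c).astype(np.uint8)*255
    cs,_=cv2.findContours(m,cv2.RETR_EXTERNAL,cv2.CHAIN_APPROX_NONE)
    c_=max(cs,key=cv2.contourArea); hull=cv2.convexHull(c_)
    q,A=cen((hull.reshape(-1,2)+.5)/k-.5+[x,y]); return q,A
E
python3 - <<'E'
from h import *
sat=lambda c:(c.max(2).astype(int)-c.min(2))<75
bri=lambda c:c.min(2)>140
for n,bi,bs in(("top",(342,160,40,34),(245,165,45,42)),("scene",(300,252,50,45),(340,160,52,40))):
    im=cv2.imread(f"pics/{n}0.png")
    q,A=blob(im,bi,lambda c:(c[:,:,2].astype(int)-c[:,:,0])<65)
    s=fsolve(lambda p:outer(n,*p,.054,.003,.009)[0]-q,back(n,q,.009)); print(n,"insert",s,q,A,outer(n,*s,.054,.003,.009)[1])
    q,A=blob(im,bs,bri)
    s=fsolve(lambda p:inter(n,*p,.0553,.044,.0485,.0553)[0]-q,back(n,q,.046)); print(n,"seat",s,q,A,inter(n,*s,.0553,.044,.0485,.0553)[1])
    red=lambda c:(c[:,:,2].astype(int)-c[:,:,1])>70
    b=(250,200,25,22) if n=="top" else (338,145,22,24)
    q,A=blob(im,b,red)
    s=fsolve(lambda p:outer(n,*p,.016,.061,.090)[0]-q,back(n,q,.08)); print(n,"knob",s,q,A,outer(n,*s,.016,.061,.09)[1])
f=lambda u,v:back("top",((u+.5)/5-.5+230,(v+.5)/5-.5+150),.053)
for p,q in(((117,71),(53,296)),((326,124),(262,353))):
    d=f(*p)-f(*q); print(f(*p),f(*q),np.arctan2(d[1],d[0]))
print(np.mean([f(117,71),f(53,296),f(326,124),f(262,353)],0))
E
```

```text
top insert [ 0.61624614 -0.15201742] [360.11626845 176.48473378] 721.3125 664.017277894076
top seat [0.56001297 0.18209485] [268.61029242 189.24008939] 785.8828125 727.0222344219219
top knob [0.48162985 0.20298658] [261.25632135 210.02293576] 80.9765625 76.19711741898209
scene insert [ 0.6183917  -0.14825794] [324.82500019 274.04648124] 1178.3671875 1158.8921079162974
scene seat [0.56324099 0.18543938] [366.75512691 178.57754688] 761.0546875 700.434093979653
scene knob [0.48279845 0.20833948] [348.09568504 157.44570673] 129.0703125 126.15104729076847
[0.65096651 0.23959398] [0.48744301 0.28107716] -0.24844225544838272
[0.61366107 0.08817865] [0.44800354 0.13132655] -0.2548030236397237
[0.55001853 0.18504409]
```

The crop confirms the insert: black holder and clear lid at (361,176). The two cameras agree on the insert-to-seat offset to about 1 mm, with a common bias between them. I'll grip along x, then along y, to calibrate that bias.

```bash
python3 -m pendant '[[2.6,-4.13,0,0,0,-4.3,0.72],[2.6,-4.13,0,0,0,-4.3,0.72],[2.6,-4.13,0,0,0,-4.3,0.72],[2.6,-4.13,0,0,0,-4.3,0.72],[2.6,-4.13,0,0,0,-4.3,0.72],[2.6,-4.13,0,0,0,-4.3,0.72],[2.6,-4.13,0,0,0,-4.3,0.72],[2.6,-4.13,0,0,0,-4.3,0.72]]'
python3 -m pendant '[[2.6,-4.13,0,0,0,-4.3,0.72],[2.6,-4.13,0,0,0,-4.3,0.72],[2.6,-4.13,0,0,0,-4.3,0.72],[2.6,-4.13,0,0,0,-4.3,0.72],[2.6,-4.13,0,0,0,-4.3,0.72],[2.6,-4.13,0,0,0,-4.3,0.72],[2.6,-4.13,0,0,0,-4.3,0.72],[0,0,0,0,0,0,0.72]]'
```

```text
time: 0.9
tool_pos: [0.4108, 0.1792, 0.1936]
ee_rot: [-3.142, -0.0, 2.161]
wrist_force: [0.1, 0.9, -0.2]
width: 0.0677
finger_force: 0.0
time: 1.7
tool_pos: [0.5936, -0.1132, 0.1908]
ee_rot: [-3.138, 0.001, 1.632]
wrist_force: [0.6, 0.4, -1.5]
width: 0.0676
finger_force: 0.0
```

```bash
python3 -m pendant '[[2.37,-3.69,0,0,0,-3.5,0.72],[0,0,-4,0,0,0,0.72],[0,0,-4,0,0,0,0.72],[0,0,-4,0,0,0,0.72],[0,0,-2.5,0,0,0,0.72],[0,0,-1.5,0,0,0,0.72],[0,0,-0.4,0,0,0,0.72],[0,0,0,0,0,0,0.72]]'
```

```text
time: 2.5
tool_pos: [0.6163, -0.1447, 0.0303]
ee_rot: [3.141, 0.0, 1.578]
wrist_force: [-0.3, -0.5, 0.1]
width: 0.0678
finger_force: 0.0
```

```bash
python3 -m pendant '[[0.1,-0.54,-0.3,0,0,0,0.72],[0,0,-0.4,0,0,0,0.72],[0,0,0,0,0,0,0.6],[0,0,0,0,0,0,0.56],[0,0,0,0,0,0,0.5],[0,0,0,0,0,0,0.5],[0,0,0,0,0,0,0.5]]'
```

```text
time: 3.2
tool_pos: [0.6171, -0.1503, 0.023]
ee_rot: [3.141, 0.0, 1.578]
wrist_force: [0.3, 0.6, 0.0]
width: 0.0471
finger_force: 0.0
```

```bash
python3 - <<'E'
from bench import imaging
import cv2, numpy as np
im=[imaging.snapshot(n)[:,:,::-1].copy() for n in("top","scene")]
a=cv2.resize(im[0][130:280,310:460],(600,600),interpolation=cv2.INTER_CUBIC)[:, :400]
b=cv2.resize(im[1][200:350,225:375],(600,600),interpolation=cv2.INTER_CUBIC)[:,200:600]
for i,n in enumerate(("top","scene")): cv2.imwrite(f"pics/{n}1.png",im[i])
cv2.imwrite("pics/crop2.png",np.hstack([a,b]))
E
```

```text
(no output)
```

View pics/crop2.png

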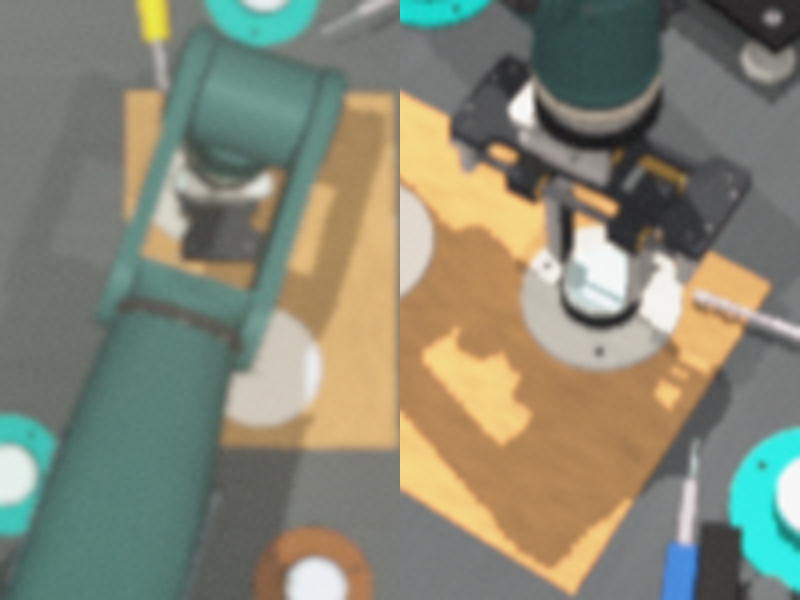

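```bash
python3 - <<'E'
from h import *
from bench import robot
o=robot.get_obs(); print(o['width'],o['finger_force'],o['wrist_force'],o['wrist_torque'],o['tool_pos'])
im=cv2.imread("pics/scene1.png")
k=6;x0,y0=300,230
c=cv2.resize(im[y0:y0+95,x0:x0+110],None,fx=k,fy=k,interpolation=cv2.INTER_CUBIC)
P=lambda X:[tuple(int(v) for v in (((u+.5-[x0,y0])*k))) for u in proj("scene",X)]
for X,col in((circ(.6184,-.1483,.009,.054),(0,0,255)),(circ(.6184,-.1483,.025,.028),(255,0,0))):
    for p in P(X): cv2.circle(c,p,1,col,-1)
for s in(-1,1):
    for w in(-.008,.008):
        q=P([[.617+s*.0235,-.150+w,.012],[.617+s*.0235,-.150+w,.045]]); cv2.line(c,q[0],q[1],(0,200,0),1)
cv2.imwrite("pics/crop3.png",c)
E
```

```text
0.04722311246557204 0.0 [ 0.30690017 -0.28115258  0.20313738] [-0.04040743  0.09788309 -0.00361237] [ 0.61709678 -0.15033133  0.02292683]
```

View pics/crop3.png

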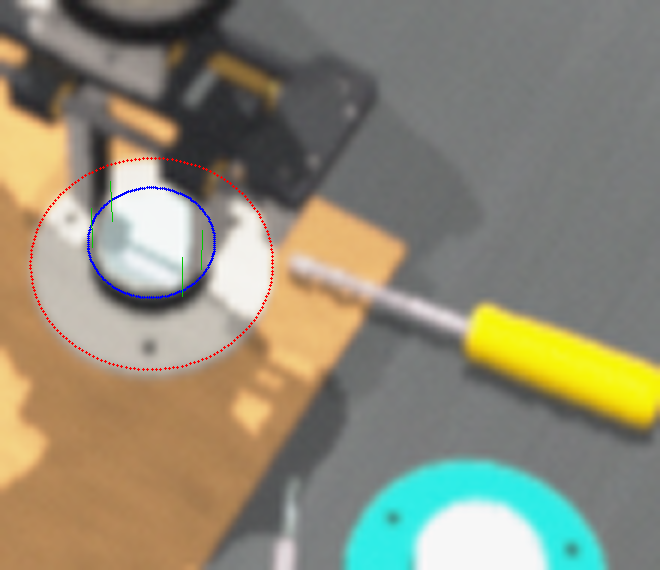

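```bash
python3 -m pendant '[[0,0,0,0,0,0,0.45],[0,0,0,0,0,0,0.45]]'; python3 - <<'E'
from bench import imaging
import cv2, numpy as np
im=imaging.snapshot("scene")[:,:,::-1]
cv2.imwrite("pics/scene2.png",im)
cv2.imwrite("pics/crop4.png",cv2.resize(im[220:300,285:365],(600,600),interpolation=cv2.INTER_CUBIC))
E
```

```text
time: 3.5
tool_pos: [0.6171, -0.1503, 0.0229]
ee_rot: [3.142, 0.0, 1.578]
wrist_force: [0.4, 0.2, -0.8]
width: 0.0423
finger_force: 0.0
```

View pics/crop4.png

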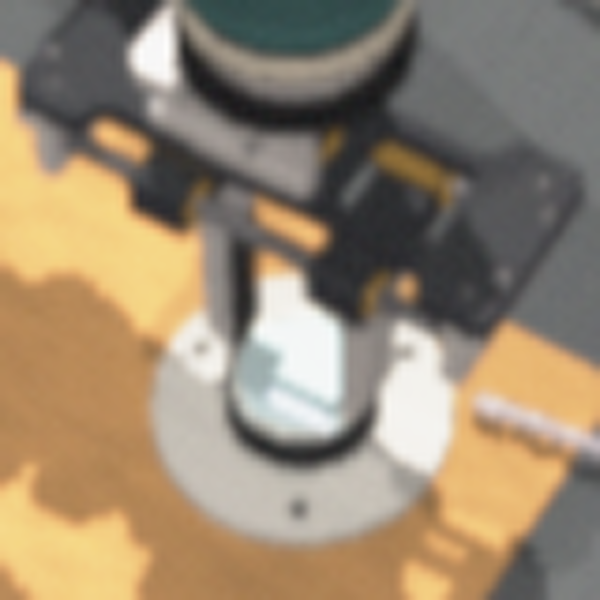

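```bash
python3 - <<'E'
from h import *
from bench import robot
print(robot.tip_extent,[k for k in dir(robot) if k[0]!='_'])
C=lambda X:((proj("scene",X)+.5-[285,220])*7.5).round()
for z in(.012,.03,.04):
    for s in(-1,1):
        for d in (.021,.0335): print(z,s,d,C([[.617+s*d,-.158,z],[.617+s*d,-.142,z]]).tolist())
a=cv2.imread("pics/scene1.png").astype(int);b=cv2.imread("pics/scene2.png").astype(int)
d=np.abs(a-b).max(2).astype(np.uint8)
c=lambda i:cv2.resize(i[220:300,285:365],(600,600),interpolation=cv2.INTER_CUBIC)
ys,xs=np.where(c(d)>40); 
g=cv2.applyColorMap(cv2.convertScaleAbs(c(d),alpha=3),2)
im=c(cv2.imread("pics/scene2.png"))[150:470,150:450]
im=cv2.LUT(im,np.clip(np.arange(256)*1.0,0,255).astype(np.uint8))
cv2.imwrite("pics/crop5.png",np.hstack([cv2.resize(im,(400,427)),cv2.resize(g[150:470,150:450],(400,427))]))
E
```

```text
0.011 ['IKError', 'close_job', 'get_obs', 'tip_extent']
0.012 -1 0.021 [[235.0, 388.0], [259.0, 355.0]]
0.012 -1 0.0335 [[205.0, 372.0], [229.0, 340.0]]
0.012 1 0.021 [[335.0, 442.0], [358.0, 409.0]]
0.012 1 0.0335 [[365.0, 459.0], [389.0, 425.0]]
0.03 -1 0.021 [[233.0, 361.0], [258.0, 328.0]]
0.03 -1 0.0335 [[204.0, 345.0], [228.0, 313.0]]
0.03 1 0.021 [[335.0, 416.0], [359.0, 382.0]]
0.03 1 0.0335 [[366.0, 433.0], [389.0, 398.0]]
0.04 -1 0.021 [[233.0, 346.0], [257.0, 313.0]]
0.04 -1 0.0335 [[203.0, 330.0], [227.0, 297.0]]
0.04 1 0.021 [[335.0, 401.0], [359.0, 367.0]]
0.04 1 0.0335 [[366.0, 418.0], [390.0, 383.0]]
```

View pics/crop5.png

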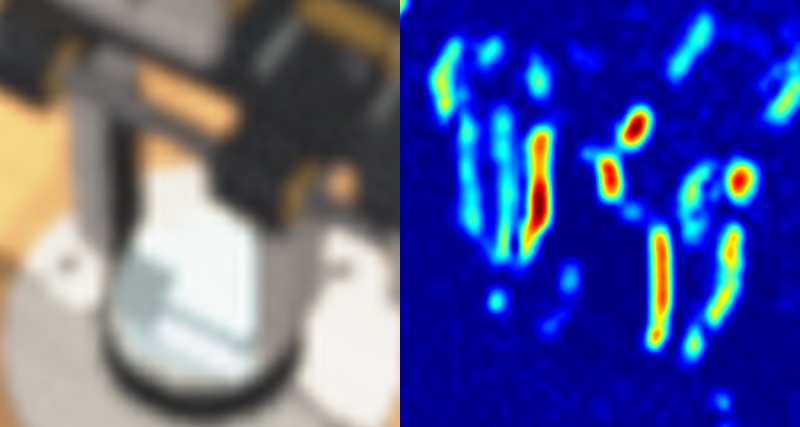

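The difference image puts the fingertips at about z = 32 mm, right inner tip at crop (341,409). That is above the lid and higher than the pose reading implies. I'll reopen and feel downward gently.

```bash
python3 -m pendant '[[0,0,0,0,0,0,0.72],[0,0,0,0,0,0,0.72],[0,0,-0.4,0,0,0,0.72],[0,0,-0.4,0,0,0,0.72],[0,0,0,0,0,0,0.72]]'; python3 -m pendant '[[0,0,-0.3,0,0,0,0.72],[0,0,0,0,0,0,0.72]]'
```

```text
time: 4.05
tool_pos: [0.6163, -0.1501, 0.0137]
ee_rot: [-3.14, -0.001, 1.578]
wrist_force: [-0.5, 1.0, 0.7]
width: 0.0674
finger_force: 0.0
time: 4.25
tool_pos: [0.6167, -0.1502, 0.0113]
ee_rot: [-3.141, -0.0, 1.578]
wrist_force: [-0.3, 0.0, 0.4]
width: 0.0677
finger_force: 0.0
```

```bash
python3 -m pendant '[[0,0,-0.3,0,0,0,0.72],[0,0,0,0,0,0,0.72]]'; python3 -m pendant '[[0,0,-0.2,0,0,0,0.72],[0,0,0,0,0,0,0.72]]';  python3 -m pendant '[[0,0,-0.2,0,0,0,0.72],[0,0,0,0,0,0,0.72]]'
```

```text
time: 4.45
tool_pos: [0.6168, -0.1503, 0.0084]
ee_rot: [-3.141, -0.0, 1.578]
wrist_force: [0.2, -0.0, 0.1]
width: 0.0677
finger_force: 0.0
time: 4.65
tool_pos: [0.6169, -0.1503, 0.0066]
ee_rot: [-3.141, -0.0, 1.578]
wrist_force: [-0.7, -0.1, -0.3]
width: 0.0682
finger_force: 0.0
time: 4.85
tool_pos: [0.6169, -0.1503, 0.0046]
ee_rot: [-3.141, -0.0, 1.578]
wrist_force: [-0.3, 0.0, -0.1]
width: 0.0674
finger_force: 0.0
```

```bash
python3 -m pendant '[[0,0,0,0,0,0,0.6],[0,0,0,0,0,0,0.57],[0,0,0,0,0,0,0.54],[0,0,0,0,0,0,0.54]]'
```

```text
time: 5.25
tool_pos: [0.6173, -0.1504, 0.005]
ee_rot: [3.141, 0.0, 1.578]
wrist_force: [0.9, -0.1, -1.1]
width: 0.0551
finger_force: 30.0
```

```bash
python3 -m pendant '[[0,0,0,0,0,0,0.72],[0,0,0,0,0,0,0.72],[0,0,0,0,0,8.14,0.72],[0,0,0,0,0,8.14,0.72],[0,0,0,0,0,8.14,0.72],[0,0,0,0,0,8.14,0.72],[0,0,0,0,0,8.14,0.72],[0,0,0,0,0,8.14,0.72]]';python3 -m pendant '[[0,0,0,0,0,8.14,0.72],[0,0,0,0,0,8.14,0.72],[0,0,0,0,0,8.14,0.72],[0,0,0,0,0,8.14,0.72],[0,0,0,0,0,8.14,0.72],[0,0,0,0,0,0,0.72]]'; python3 -m pendant '[[0,0,0,0,0,0,0.6],[0,0,0,0,0,0,0.57],[0,0,0,0,0,0,0.54],[0,0,0,0,0,0,0.54]]'
```

```text
time: 6.05
tool_pos: [0.617, -0.1504, 0.0049]
ee_rot: [-3.142, -0.0, 2.436]
wrist_force: [0.2, -0.1, 0.1]
width: 0.0675
finger_force: 0.0
time: 6.65
tool_pos: [0.617, -0.1504, 0.0049]
ee_rot: [3.142, -0.0, 3.14]
wrist_force: [0.7, 0.2, -0.1]
width: 0.0679
finger_force: 0.0
time: 7.05
tool_pos: [0.617, -0.1504, 0.0049]
ee_rot: [3.142, -0.0, 3.14]
wrist_force: [0.0, -0.6, -0.5]
width: 0.055
finger_force: 30.0
```

```bash
python3 -m pendant '[[0,0,0.5,0,0,0,0.5],[0,0,1.5,0,0,0,0.5],[0,0,2.5,0,0,0,0.5],[0,0,2.5,0,0,0,0.5],[0,0,2,0,0,0,0.5],[0,0,0.7,0,0,0,0.5],[0,0,0,0,0,0,0.5]]'; python3 -m pendant '[[-0.2,1.2,0,0,0,0,0.5],[-0.5,3,0,0,0,0,0.5],[-0.5,3,0,0,0,0,0.5],[-0.5,3,0,0,0,0,0.5],[-0.5,3,0,0,0,0,0.5],[-0.5,3,0,0,0,0,0.5],[-0.5,3,0,0,0,0,0.5],[-0.5,3,0,0,0,0,0.5]]'; python3 -m pendant '[[-0.5,3,0,0,0,0,0.5],[-0.5,3,0,0,0,0,0.5],[-0.5,3,0,0,0,0,0.5],[-0.34,2,0,0,0,0,0.5],[0,0,0,0,0,0,0.5],[0,0,0,0,0,0,0.5]]'
```

```text
time: 7.75
tool_pos: [0.6181, -0.1507, 0.1041]
ee_rot: [-3.141, 0.004, 3.141]
wrist_force: [0.4, 0.8, -1.8]
width: 0.055
finger_force: 30.0
time: 8.55
tool_pos: [0.578, 0.0737, 0.0998]
ee_rot: [3.141, -0.004, 3.141]
wrist_force: [0.2, -1.3, -2.0]
width: 0.0553
finger_force: 30.0
time: 9.15
tool_pos: [0.5603, 0.182, 0.1003]
ee_rot: [-3.141, -0.003, -3.141]
wrist_force: [0.5, -0.6, -2.0]
width: 0.0553
finger_force: 30.0
```

```bash
python3 - <<'E'
from h import *
from bench import robot
o=robot.get_obs();x,y,z=o['tool_pos'];print(o['tool_pos'])
z0=z-.0019
out=[]
for n,(w,h) in(("scene",(100,100)),("top",(60,60))):
    im=imaging.snapshot(n)[:,:,::-1].copy(); cv2.imwrite(f"pics/{n}3.png",im)
    if n=="top": continue
    u=proj(n,[[x,y,z0]])[0].astype(int); x0,y0=u[0]-50,u[1]-50; k=6
    c=cv2.resize(im[y0:y0+100,x0:x0+100],None,fx=k,fy=k,interpolation=cv2.INTER_CUBIC)
    for zz,col in((z0,(0,0,255)),(z0+.006,(0,160,0))):
        for p in ((proj(n,circ(x,y,zz,.054))+.5-[x0,y0])*k).astype(int)[::3]: cv2.circle(c,tuple(int(v) for v in p),1,col,-1)
    cv2.imwrite("pics/crop6.png",c); print(x0,y0)
E
```

```text
[0.56033488 0.1819736  0.10030929]
316 116
```

View pics/crop6.png

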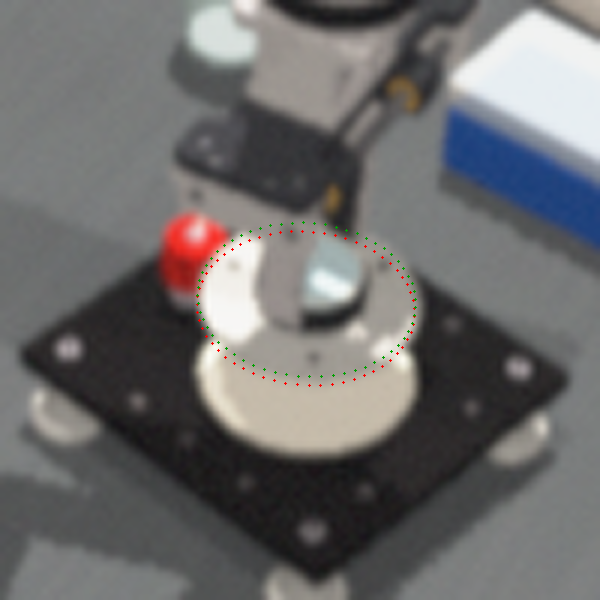

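```bash
python3 -m pendant '[[0.13,0.18,-1,0,0,0,0.5],[0,0,-1.2,0,0,0,0.5],[0,0,-1.1,0,0,0,0.5],[0,0,-0.6,0,0,0,0.5],[0,0,-0.3,0,0,0,0.5],[0,0,0,0,0,0,0.5],[0,0,0,0,0,0,0.5]]'; python3 - <<'E'
from h import *
from bench import robot
o=robot.get_obs();x,y,z=o['tool_pos'];print(o['tool_pos'],o['wrist_force'])
z0=z-.0019
n="scene"; im=imaging.snapshot(n)[:,:,::-1].copy(); cv2.imwrite(f"pics/{n}4.png",im)
im2=imaging.snapshot("top")[:,:,::-1]; cv2.imwrite("pics/top4.png",im2)
k=7;x0,y0=323,138
c=cv2.resize(im[y0:y0+80,x0:x0+90],None,fx=k,fy=k,interpolation=cv2.INTER_CUBIC)
# scene-camera seat estimate: rim at z=.05
for X,col in((circ(.5632,.1854,.050,.0553),(255,0,255)),(circ(x+.0011,y+.0019,z0,.054),(0,0,255)),(circ(x+.0011,y+.0019,z0+.006,.054),(0,200,0))):
    for p in ((proj(n,X)+.5-[x0,y0])*k).astype(int)[::3]: cv2.circle(c,tuple(int(v) for v in p),1,col,-1)
cv2.imwrite("pics/crop7.png",c)
E
```

```text
time: 9.95
tool_pos: [0.5633, 0.1834, 0.0603]
ee_rot: [3.141, 0.001, 3.141]
wrist_force: [-0.9, -0.5, -1.6]
width: 0.0549
finger_force: 30.0
[0.56331057 0.18344806 0.06029043] [-0.86937959 -0.46667931 -1.57572224]
```

View pics/crop7.png

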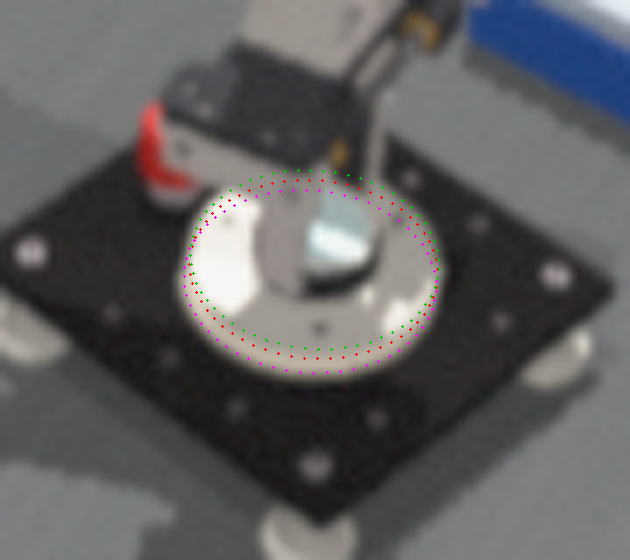

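```bash
python3 -m pendant '[[-0.17,0.04,-0.3,0,0,0,0.5],[0,0,-0.3,0,0,0,0.5],[0,0,0,0,0,0,0.5],[0,0,0,0,0,0,0.5]]'; python3 -m pendant '[[0,0,-0.15,0,0,0,0.5],[0,0,-0.15,0,0,0,0.5],[0,0,0,0,0,0,0.5]]'
```

```text
time: 10.45
tool_pos: [0.5611, 0.1838, 0.0537]
ee_rot: [-3.142, -0.0, 3.141]
wrist_force: [-0.6, 0.3, -1.3]
width: 0.0551
finger_force: 30.0
time: 10.75
tool_pos: [0.5611, 0.1838, 0.0506]
ee_rot: [-3.142, -0.001, 3.141]
wrist_force: [0.8, -0.4, -2.9]
width: 0.0548
finger_force: 30.0
```

```bash
python3 -m pendant '[[0.05,0,-0.1,0,0,0,0.5],[0,0,0,0,0,0,0.5]]'; python3 -m pendant '[[0,0,-0.1,0,0,0,0.5],[0,0,0,0,0,0,0.5]]'
```

```text
time: 10.95
tool_pos: [0.5618, 0.1838, 0.0497]
ee_rot: [3.142, -0.0, 3.141]
wrist_force: [-0.0, 0.1, -2.1]
width: 0.0552
finger_force: 30.0
time: 11.15
tool_pos: [0.5617, 0.1838, 0.0487]
ee_rot: [3.142, -0.0, 3.141]
wrist_force: [0.2, 1.0, -2.1]
width: 0.0547
finger_force: 30.0
```

```bash
python3 -m pendant '[[0,0,-0.1,0,0,0,0.5],[0,0,0,0,0,0,0.5]]'; python3 -m pendant '[[0,0,-0.1,0,0,0,0.5],[0,0,0,0,0,0,0.5]]'; python3 -m pendant '[[0,0,-0.1,0,0,0,0.5],[0,0,0,0,0,0,0.5]]'
```

```text
time: 11.35
tool_pos: [0.5617, 0.1838, 0.0477]
ee_rot: [3.142, -0.0, 3.141]
wrist_force: [-0.5, 0.8, -1.2]
width: 0.0553
finger_force: 30.0
time: 11.55
tool_pos: [0.5617, 0.1838, 0.0467]
ee_rot: [-3.142, -0.0, 3.141]
wrist_force: [0.5, -0.3, -1.7]
width: 0.055
finger_force: 30.0
time: 11.75
tool_pos: [0.5618, 0.1838, 0.0459]
ee_rot: [3.141, 0.0, 3.141]
wrist_force: [0.3, 0.5, -1.6]
width: 0.0549
finger_force: 30.0
```

```bash
python3 -m pendant '[[0,0,-0.1,0,0,0,0.5],[0,0,0,0,0,0,0.5]]'; python3 -m pendant '[[0,0,-0.1,0,0,0,0.5],[0,0,0,0,0,0,0.5]]'
```

```text
time: 11.95
tool_pos: [0.5619, 0.1838, 0.0459]
ee_rot: [3.141, 0.001, 3.141]
wrist_force: [-1.7, -1.6, 3.8]
width: 0.0553
finger_force: 30.0
time: 12.15
tool_pos: [0.5619, 0.1838, 0.0458]
ee_rot: [3.141, 0.001, 3.141]
wrist_force: [-4.1, -1.3, 7.6]
width: 0.0552
finger_force: 30.0
```

Contact came at exactly the reading predicted for the recess floor (0.0459), so the insert is home. Now I'll release and rise.

```bash
python3 -m pendant '[[0,0,0.15,0,0,0,0.5],[0,0,0,0,0,0,0.62],[0,0,0,0,0,0,0.7],[0,0,0,0,0,0,0.7],[0,0,1,0,0,0,0.7],[0,0,3,0,0,0,0.7],[0,0,4,0,0,0,0.7],[0,0,4,0,0,0,0.7]]'; python3 -m pendant '[[3,-4,0,0,0,0,0.7],[3,-4,0,0,0,0,0.7],[0,-4,0,0,0,0,0.7],[0,-4,0,0,0,0,0.7],[0,0,0,0,0,0,0.7]]'; python3 - <<'E'
from h import *
o=[]
for n,(x0,y0,w,h) in(("scene",(318,135,100,80)),("top",(228,148,80,80))):
    im=imaging.snapshot(n)[:,:,::-1].copy(); cv2.imwrite(f"pics/{n}5.png",im)
    o.append(cv2.resize(im[y0:y0+h,x0:x0+w],(int(w*400/h),400),interpolation=cv2.INTER_CUBIC)[:,:400])
    b=(250,200,25,22) if n=="top" else (338,145,22,24)
    q,A=blob(im,b,lambda c:(c[:,:,2].astype(int)-c[:,:,1])>70); print(n,"knob",q,A)
cv2.imwrite("pics/crop8.png",np.hstack(o))
E
```

```text
time: 12.95
tool_pos: [0.5615, 0.1838, 0.1669]
ee_rot: [-3.142, -0.001, 3.141]
wrist_force: [0.7, 0.3, -0.4]
width: 0.0659
finger_force: 0.0
time: 13.45
tool_pos: [0.6222, 0.0188, 0.1659]
ee_rot: [-3.139, 0.001, 3.134]
wrist_force: [-0.3, -0.8, 0.5]
width: 0.0659
finger_force: 0.0
scene knob [345.10337286 155.70550343] 41.0078125
top knob [261.2574274  210.02578891] 81.78125
```

View pics/crop8.png

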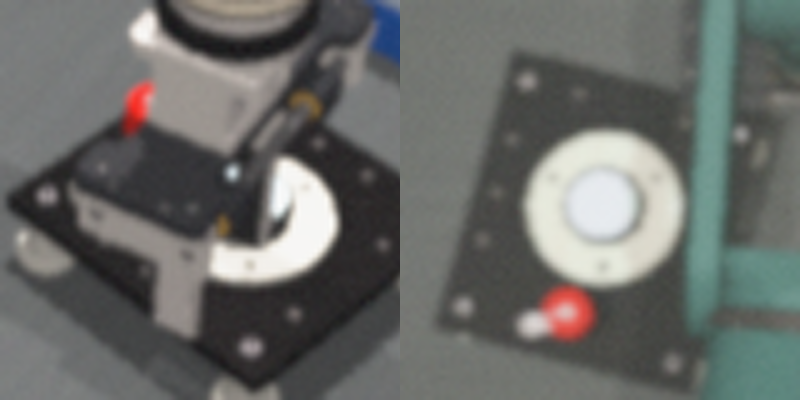

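The disc sits concentric in the recess, with the holder at top crop (602,205). The knob is at (568,313) and the arm points left, so the joint is at about 0.34 rad and needs roughly 121° clockwise. Next is the knob.

```bash
python3 -m pendant '[[-2.33,3.1,0,0,0,0,0.5],[-2.33,3.1,0,0,0,0,0.5],[-2.33,3.1,0,0,0,0,0.5],[-2.33,3.1,0,0,0,0,0.5],[-2.33,3.1,0,0,0,0,0.5],[-2.33,3.1,0,0,0,0,0.5],[0,0,0,0,0,0,0.5],[0,0,0,0,0,0,0.5]]'
```

```text
time: 14.35
tool_pos: [0.4813, 0.2116, 0.1661]
ee_rot: [3.141, 0.001, -3.139]
wrist_force: [-0.6, -1.5, -0.5]
width: 0.047
finger_force: 0.0
```

```bash
python3 -m pendant '[[0.11,-0.64,-2.5,0,0,0,0.5],[0,0,-2.5,0,0,0,0.5],[0,0,-2,0,0,0,0.5],[0,0,-1.5,0,0,0,0.5],[0,0,-1,0,0,0,0.5],[0,0,-0.5,0,0,0,0.5],[0,0,0,0,0,0,0.5],[0,0,0,0,0,0,0.5]]'
```

```text
time: 15.15
tool_pos: [0.4838, 0.2035, 0.0662]
ee_rot: [3.141, 0.001, 3.14]
wrist_force: [-0.4, -0.4, 0.0]
width: 0.047
finger_force: 0.0
```

Next I'll trim to (0.4824, 0.2052, 0.057) and close.

```bash
python3 -m pendant '[[-0.14,0.17,-0.4,0,0,0,0.5],[0,0,-0.4,0,0,0,0.5],[0,0,0,0,0,0,0.4],[0,0,0,0,0,0,0.3],[0,0,0,0,0,0,0.25],[0,0,0,0,0,0,0.25]]'
```

```text
time: 15.75
tool_pos: [0.4815, 0.2036, 0.0573]
ee_rot: [-3.139, -0.001, 3.14]
wrist_force: [-0.6, -5.0, 0.8]
width: 0.0314
finger_force: 30.0
```

```bash
python3 -m pendant '[[0,-0.1,0,0,0,-8.57,0.2],[0,0,0,0,0,-8.57,0.2],[0,0,0,0,0,-8.57,0.2],[0,0,0,0,0,-8.57,0.2],[0,0,0,0,0,-8.57,0.2],[0,0,0,0,0,-8.57,0.2],[0,0,0,0,0,-8.57,0.2],[0,0,0,0,0,0,0.2]]'; python3 -m pendant '[[0,0,0,0,0,-8.57,0.2],[0,0,0,0,0,-8.57,0.2],[0,0,0,0,0,-8.57,0.2],[0,0,0,0,0,-8.57,0.2],[0,0,0,0,0,-8.57,0.2],[0,0,0,0,0,-8.57,0.2],[0,0,0,0,0,0,0.2]]'; python3 -c "
from bench import robot
o=robot.get_obs();print(o['wrist_torque'],o['joint_positions'])"
```

```text
time: 16.55
tool_pos: [0.4823, 0.2048, 0.0573]
ee_rot: [3.14, -0.001, 2.094]
wrist_force: [0.9, 0.6, -3.2]
width: 0.0314
finger_force: 30.0
time: 17.25
tool_pos: [0.4835, 0.2053, 0.0575]
ee_rot: [3.139, -0.004, 1.197]
wrist_force: [5.4, 1.6, -4.4]
width: 0.031
finger_force: 30.0
[ 0.39591128 -0.72407325 -0.09313191] [2.92477291e-01 9.67419125e-02 1.63558863e+00 1.56961000e-03
 1.40454796e+00 6.66176837e-01]
```

```bash
python3 -m pendant '[[0,0,0,0,0,-5,0.2],[0,0,0,0,0,-5,0.2],[0,0,0,0,0,0,0.2]]'; python3 -c "
from bench import robot
o=robot.get_obs();print(o['wrist_torque'])"; python3 -m pendant '[[0,0,0,0,0,-5,0.2],[0,0,0,0,0,-3,0.2],[0,0,0,0,0,0,0.2]]'; python3 -c "
from bench import robot
o=robot.get_obs();print(o['wrist_torque'])"
```

```text
time: 17.55
tool_pos: [0.4838, 0.205, 0.0575]
ee_rot: [3.139, -0.004, 1.024]
wrist_force: [6.1, 0.8, -4.9]
width: 0.0312
finger_force: 30.0
[ 0.30062523 -0.76253622 -0.01342889]
time: 17.85
tool_pos: [0.4847, 0.2055, 0.0575]
ee_rot: [3.138, -0.007, 0.886]
wrist_force: [8.3, 1.6, -5.8]
width: 0.0312
finger_force: 30.0
[ 0.45077539 -1.23138272  0.43823443]
```

Torque rose to 0.44 N m, which is the hard stop. I'll release, retreat and look.

```bash
python3 -m pendant '[[0,0,0,0,0,0,0.4],[0,0,0,0,0,0,0.5],[0,0,0,0,0,0,0.5],[0,0,1,0,0,0,0.5],[0,0,4,0,0,0,0.5],[0,0,4,0,0,0,0.5],[0,0,3,0,0,0,0.5],[-4,0,0,0,0,0,0.5]]';python3 -m pendant '[[-2,-4.5,0,0,0,0,0.5],[-1,-4.5,0,0,0,0,0.5],[0,-4.5,0,0,0,0,0.5],[0,-4.5,0,0,0,0,0.5],[0,-4.5,0,0,0,0,0.5],[0,-4.5,0,0,0,0,0.5],[0,0,0,0,0,0,0.5]]'; python3 - <<'E'
from h import *
o=[]
for n,(x0,y0,w,h) in(("scene",(318,135,100,80)),("top",(228,148,80,80))):
    im=imaging.snapshot(n)[:,:,::-1].copy(); cv2.imwrite(f"pics/{n}6.png",im)
    o.append(cv2.resize(im[y0:y0+h,x0:x0+w],(400,int(400*h/w)),interpolation=cv2.INTER_CUBIC))
m=max(i.shape[0] for i in o); o=[cv2.copyMakeBorder(i,0,m-i.shape[0],0,0,0) for i in o]
cv2.imwrite("pics/crop9.png",np.hstack(o))
E
```

```text
time: 18.65
tool_pos: [0.4468, 0.2049, 0.1836]
ee_rot: [3.135, -0.01, 0.881]
wrist_force: [-0.3, 1.2, 0.1]
width: 0.0469
finger_force: 0.0
time: 19.35
tool_pos: [0.4113, -0.0705, 0.1783]
ee_rot: [3.139, 0.001, 0.874]
wrist_force: [0.7, 0.9, -0.6]
width: 0.0468
finger_force: 0.0
```

View pics/crop9.png

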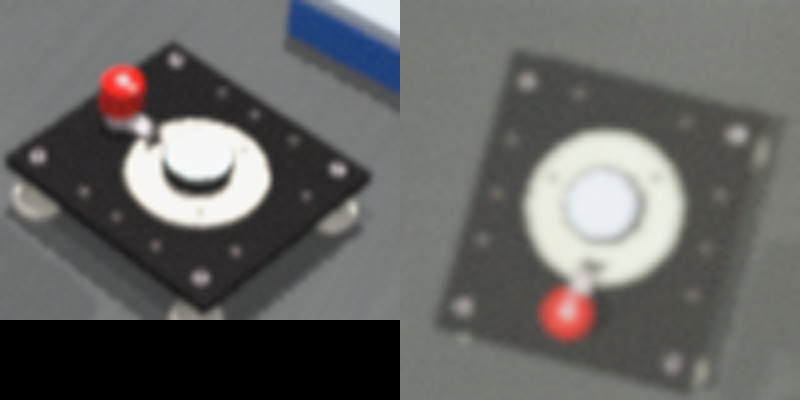

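```bash
python3 - <<'E'
from h import *
k=np.array([.4816,.2030])  # top-camera knob
for j in (2.45,2.25,1.5):
    b=-.26+2.45-j
    print(j,((proj("top",[[k[0]+.036*np.cos(b),k[1]+.036*np.sin(b),.0575]])+.5-[228,148])*5+[400,0]).round(),((proj("top",[[*k,.09]])+.5-[228,148])*5+[400,0]).round())
E
```

```text
2.45 [[586. 267.]] [[566. 311.]]
2.25 [[576. 265.]] [[566. 311.]]
1.5 [[541. 276.]] [[566. 311.]]
```

The final crop shows the foot at (592,265), against (586,267) expected for the 2.45 stop. The clamp is locked over the rim, the insert is flush and the robot is clear, so I'm handing in.

```bash
python3 -m pendant '[[0,0,0,0,0,0,0.5],[0,0,0,0,0,0,0.5]]' | head -1; python3 -c "
from bench import robot
print(robot.close_job())"
```

```text
time: 19.65
the job is handed in; nothing more can be done
None
```

The dish insert is flat and fully home in the stage recess, the clamp is locked over its rim, and the job was handed in at about 19.7 s; the hand-in returned no verdict.

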